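# Lock the end panel of a flower stand with its cam

### The arm

A 6-joint arm with a two-finger parallel gripper is mounted at the origin on the work surface. World frame = base frame: x ahead of the robot, y to its left, z up, the work surface at z = 0. Lengths are in mm, angles in rad, forces in N, time in s.
With the tool pointing down it reaches from about 300 to 825 mm from the base axis. Payload 5.4 kg.
Tool frame: the origin (TCP) lies midway between the tips of the shut fingers; the grasp point (between the pads) lies 19 mm behind it; x points along the fingers, y is the direction in which the jaws open and shut, and the axes are right-handed (so a half turn about x gives the same grasp; the last joint's range is limited). The gripper opens to 92 mm and grips with 3 to 60 N. Pads are 20 mm wide; open, the fingers measure 128 mm over their backs; the gripper's body (75 mm by 189 mm) begins 69 mm behind the grasp point.
Start: joints at [0.899, 0.158, 1.597, -0, 1.386, -0.21], TCP at [256.204, 514.748, 214.601] pointing down, gripper open.
Joint ranges: [-2.91, 2.91], [-0.94, 2.29], [0.18, 2.7], [-1.29, 4.43], [0.17, 2.64], [-3, 3]. Speed limits (rad/s): [2.57, 2.57, 3.14, 3.14, 3.14, 3.14].

### API

Orientations are given as [roll, pitch, yaw] about the fixed x, y, z axes, in that order (R = Rz(yaw) Ry(pitch) Rx(roll)).
In Python, from cell import arm gives the robot as it stands. The module is installed in compiled form; this text tells all that it offers.
- The arm moves only by the shell command python3 -m crank 'ROWS' [FORCE]. ROWS is JSON, a list of rows, each a list of 3 entries, a list of its own where there are three numbers: the shift along the tool's x, y, z in mm, then the turn, a rotation vector about the tool's x, y, z in rad, then the closure, from -1 (fully open) to 1 (shut). A call has 1 to 5 rows; each row is the pose to reach, as a shift and turn from the pose commanded when the call began, along the tool's axes at that moment; what a row does not reach only later rows make up. A row lasts 1/8 s, in which the tool goes at most 62.5 mm and 10.7 degrees, less where a joint would pass 70% of its speed; a pose out of reach is approached as far as the arm can. A call with a gripper value outside its range is refused whole. The fingers move at their own pace and stop on an object; FORCE is the grip in N (left out, the last holds). Time passes only in rows, so rows that repeat a pose let the fingers close. It gives the time, the measured TCP pose, the force and the opening at its end, in the units of the state.
- arm.observe(): the state, without advancing time (a new reading comes with each control period).
- arm.get_image(name): name is "scene" or "top" or "wrist"; returns a dict with "img" (480x640x3 uint8, red, green, blue), "fx", "fy", "cx", "cy" (pixels), "R" (3x3) and "t" (3): a world point X has camera coordinates R X + t. Camera axes: x right, y down, z forward; pixel columns grow to the right and rows downward; lengths in mm; the calibration is good to about 2 mm. A picture is of the moment at which its call begins. There is no depth.
- arm.close_job(): hands the job in, once; it reports no verdict.
The state is a dict: "time": time; "joint_positions": joint angles; "dq": joint speeds; "joint_efforts": joint torques, N m; "ee_pos": TCP position; "orientation": TCP orientation; "wrist_force": force on the tool from outside, world axes, zero at the start; "ft_torque": the same for the moment, N m; "grip_width": finger opening in mm.
Only numpy, scipy, OpenCV 4.12 (cv2) and the standard library are available. Lean on these libraries where they do the work, as an engineer would, in place of code of your own. Each camera call takes 0.05 s, during which the arm holds its last target.

### The job

Finish putting together the wooden flower stand: slide the loose end panel gently in until it meets the rubber strip, so that its bolt head enters the open mouth of the cam. Then turn the cam clockwise by its finger bar, about half a turn, until you feel it bite and the panel is drawn up firmly tight; do not force it further. Let go and leave the things lying around alone.

Things in the scene. Friction and masses are not known exactly. Their poses are not given: they have to be found in the camera images.
- stand: Pale wooden flower stand, fixed. Board 220 x 220 x 25 mm; origin on the cam's vertical axis at table level, z up. Board spans x -110..110, y -70..150 mm; an 85 mm high fitted panel stands at y 150..168. Its -y edge has a black rubber strip, outer face at y = -73 mm, on which the loose panel closes. A bolt guide 43 mm above the table stands at y = -58, x within 12 mm.
- panel: Loose end panel: upright pale board 220 mm wide (x), 18 mm thick, 3 to 85 mm above the table; slides only along the stand's y (3 N friction, stays where left), axes parallel to the stand's. Origin: centre of its inner face at table level. It touches the rubber strip when the origin is at y = -73 mm in the stand's frame; starts 12 to 26 mm further out (-y).
- panel_push (a point): Centre of the loose panel's outer face, 60 mm above the table: push here in the stand's +y direction. The face is free around it. Sliding takes 3 N; the strip is felt as a sharp rise. Stop the push at 8 to 15 N: above 35 N harms the panel.
- bolt_root (a point): Where the steel bolt leaves the loose panel's inner face, 36 mm above the table. The bolt points to the stand's +y, is 4 mm thick and ends in a round head, 10 mm across and 10 mm long, its centre nominally 59 mm from the face, but the bolt is screwed in more or less by up to 2.6 mm, which is not measured; so the angle at which the cam gets tight is only found by feel.
- cam (a joint): Cam angle, rad, growing clockwise from above; limits -0.4, 4.2. At 0 the hook's mouth faces the bolt (stand's -y), the bar lies along the stand's x. Starts at -0.25 to 0.15: the bolt head can enter. Draws the bolt 3 mm per rad. Free, without load, up to 1.7; friction 0.2 N m either way. Load begins at 1.7 to 3.5 and rises 0.5 N m per rad: tight at 0.25 N m above the free torque; 0.4 strips it.
- cam_bar (a point): Centre of the cam's dark steel finger bar, on the cam's axis, 63 mm above the table. The bar is 48 mm long (along the point's x, which turns with the cam), 12 mm wide, 34 mm high (46 to 80 mm above the table); grip it across its width from above. Free space: 65 mm radius above 47 mm. Held at rest, friction may push it either way: compare torques read alike. It stays where it is left.
- hook (a point): Spiral hook wall of the cam, turning with it: a steel rail 29 to 43 mm above the table on a 62 mm disc, 28 mm (at the mouth's lip) down to 17 mm from the axis. This point lies on the cam axis, 36 mm above the table. From about 0.7 rad the wall stands behind the head of a bolt that has entered; its pull on the bolt is felt as torque on the bar.
- tape: Yellow roll of tape, 48 mm across, 18 mm high, lying on the stand's board in the +x, +y corner. Origin at the centre of its underside. Leave it alone.
- glue: White bottle, 44 mm across, 120 mm high, standing on the table. Origin at the centre of its underside. Leave it alone.
- pot: Empty clay-coloured pot, 90 mm across, 80 mm high, standing on the table. Origin at the centre of its underside. Leave it alone.
- strip: Black rubber strip on the stand's -y edge, 220 mm long, 4 to 21 mm above the table, hard (over 100 N per mm). Origin: centre of its outer face at table level. The closed panel squeezes it: drawn up properly means a clamping force of about 20 to 60 N; the squeeze is too small to see.

How it is judged:
By the outcome, as a careful person would: the job done as asked, in the order asked, and still so for the second after the job is handed in, with the robot touching nothing.
It also fails if it takes over 72 s, if anything falls off the work surface, if the arm or the gripper's body presses on something with over 40 N, if the wrist force passes 120 N, or if a joint passes its speed limit or range.

## Working session

There is one attempt and no reset: what is moved stays moved. The work goes in short steps, Python scripts to look and compute and a shell command to move; the robot and the scene stay as the last step left them, time stands still between calls to the robot, and variables do not carry over. Pictures are saved under pics/ and viewed, and the job is handed in when it is done.

```bash
mkdir -p pics; python3 - <<'E'
from cell import arm
import cv2,json,numpy as np
print(arm.observe())
for n in ["scene","top","wrist"]:
    d=arm.get_image(n)
    cv2.imwrite(f"pics/{n}0.png",d["img"][:,:,::-1])
    print(n,d["fx"],d["fy"],d["cx"],d["cy"],np.round(d["R"],4).tolist(),np.round(d["t"],1).tolist())
    np.savez(f"{n}0.npz",**{k:np.array(v) for k,v in d.items()})
E
```

```text
{'time': 0.0, 'joint_positions': array([ 8.98853299e-01,  1.59050507e-01,  1.59824334e+00, -6.69004657e-06,
        1.38622259e+00, -2.10130256e-01]), 'dq': array([ 0.00056287,  0.00034534,  0.00146379,  0.00047564,  0.00035986,
       -0.00127111]), 'joint_efforts': array([-1.08690037e-03, -3.85571837e+01, -3.22111058e+01,  7.02755945e-02,
        3.79202224e-02, -1.34106999e-04]), 'ee_pos': array([255.83107489, 514.23413231, 213.61256256]), 'orientation': array([-1.77750936,  1.56887253, -2.23932089]), 'wrist_force': array([-0.08820827, -0.53358453,  0.33093995]), 'ft_torque': array([ 0.0167127 , -0.01761299,  0.01520968]), 'grip_width': 91.66359834466229}
scene 578.0987441085042 578.0987441085042 315.6111887082005 245.12431124722823 [[-0.1712, 0.9852, 0.0078], [0.5913, 0.1091, -0.799], [-0.788, -0.1322, -0.6013]] [-44.9, -316.0, 1429.0]
top 500.39343912850705 500.39343912850705 307.2995179756206 241.8954505852646 [[-0.013, -0.9999, 0.0089], [-0.9933, 0.0119, -0.1151], [0.115, -0.0104, -0.9933]] [156.1, 567.6, 891.4]
wrist 372.40789015951907 372.40789015951907 315.336846608967 234.12742015974374 [[0.4458, 0.8951, -0.002], [0.8576, -0.4265, 0.2874], [0.2564, -0.1299, -0.9578]] [-573.5, -32.8, 394.2]
```

View pics/scene0.png

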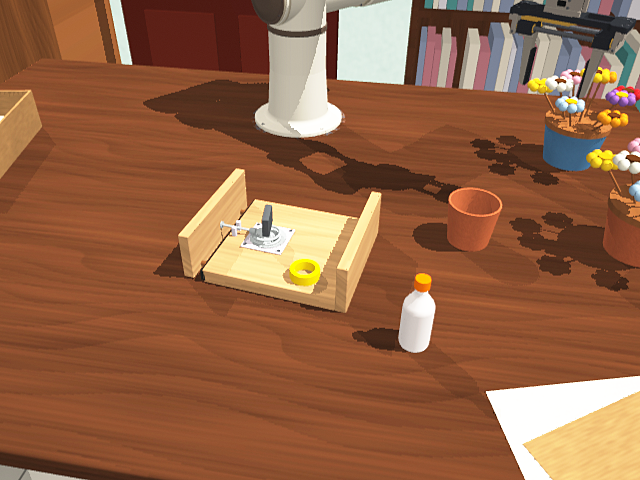

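View pics/top0.png

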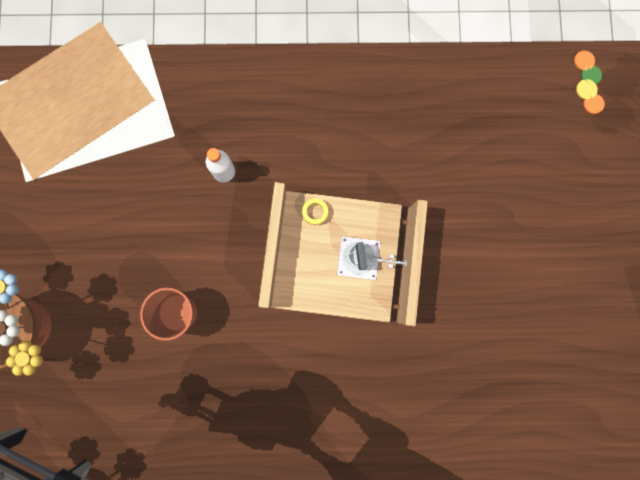

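View pics/wrist0.png

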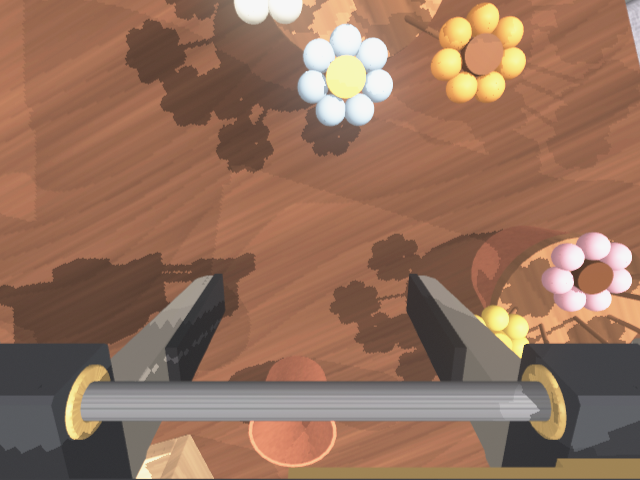

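```bash
cat > h.py <<'E'
import numpy as np,cv2
def load(n): return dict(np.load(n+".npz"))
def ray(d,u,v,z):
    R=d["R"];c=-R.T@d["t"];w=R.T@np.array([(u-d["cx"])/d["fx"],(v-d["cy"])/d["fy"],1.0]);return c+w*(z-c[2])/w[2]
def proj(d,P):
    p=d["R"]@np.array(P,float)+d["t"];return d["fx"]*p[0]/p[2]+d["cx"],d["fy"]*p[1]/p[2]+d["cy"]
E
python3 - <<'E'
import cv2
a=cv2.imread("pics/top0.png")[175:335,250:440];cv2.imwrite("pics/topc.png",cv2.resize(a,None,fx=3.7,fy=3.7,interpolation=cv2.INTER_CUBIC))
a=cv2.imread("pics/scene0.png")[165:315,170:390];cv2.imwrite("pics/scenec.png",cv2.resize(a,None,fx=3.6,fy=3.6,interpolation=cv2.INTER_CUBIC))
E
```

```text
(no output)
```

View pics/topc.png

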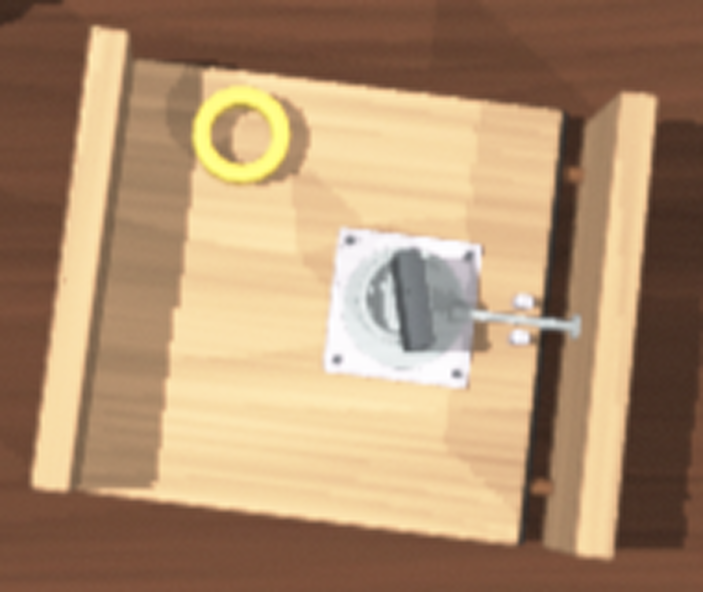

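View pics/scenec.png

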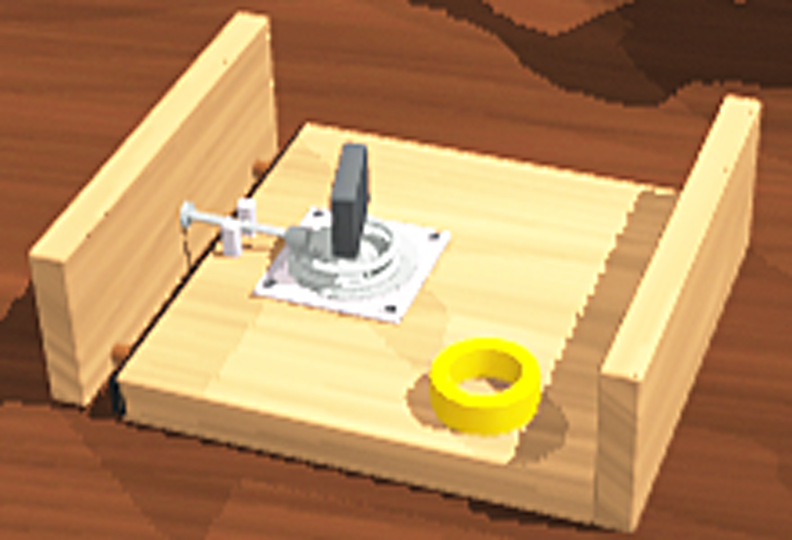

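```bash
python3 - <<'E'
from h import *
d=load("top0")
P={}
for n,z,l in [("fit",85,[(92,27),(130,32),(70,490),(33,487)]),("loose",85,[(622,93),(657,95),(612,558),(578,556)]),("boardedge",25,[(560,110),(520,543)]),("bar",80,[(392,250),(420,248),(433,348),(404,352)]),("plate",25,[(341,228),(481,245),(467,388),(325,372)])]:
    w=np.array([ray(d,250+(u+.5)/3.7-.5,175+(v+.5)/3.7-.5,z) for u,v in l]);P[n]=w
    print(n,np.round(w,1).tolist(),"mean",np.round(w.mean(0),1))
def ang(a,b): v=a-b;return np.arctan2(v[1],v[0])
f=P["fit"];l=P["loose"];b=P["boardedge"];m=P["bar"]
# stand x dir
th=[ang(f[0],f[3]),ang(f[1],f[2]),ang(l[0],l[3]),ang(l[1],l[2]),ang(b[0],b[1])]
print("yaw",np.round(th,4), "bar dir",ang(m[0],m[3]),ang(m[1],m[2]))
yaw=np.mean(th)
c,s=np.cos(yaw),np.sin(yaw);X=np.array([c,s]);Y=np.array([-s,c])
# origin estimates
fm=f.mean(0)[:2]; print("O from fit",fm-159*Y,"from bar",m.mean(0)[:2],"from board edge (y-70)",b.mean(0)[:2]+70*Y)
O=m.mean(0)[:2]
print("loose in stand",[( (p[:2]-O)@X,(p[:2]-O)@Y) for p in l])
print("fit in stand",[( (p[:2]-O)@X,(p[:2]-O)@Y) for p in f])
for u,v in [(307.6,185.1)]: pass
E
```

```text
fit [[670.4, 206.0, 85.0], [667.8, 187.9, 85.0], [451.9, 217.3, 85.0], [453.5, 234.4, 85.0]] mean [560.9 211.4  85. ]
loose [[635.7, -45.8, 85.0], [634.5, -62.4, 85.0], [417.4, -32.7, 85.0], [418.5, -17.0, 85.0]] mean [526.5 -39.5  85. ]
boardedge [[639.2, -28.1, 25.0], [422.2, -0.7, 25.0]] mean [530.7 -14.4  25. ]
bar [[562.4, 65.0, 80.0], [563.2, 51.7, 80.0], [515.8, 46.8, 80.0], [514.1, 60.5, 80.0]] mean [538.9  56.   80. ]
plate [[580.1, 84.5, 25.0], [570.7, 14.2, 25.0], [498.9, 23.3, 25.0], [507.8, 94.0, 25.0]] mean [539.4  54.   25. ]
yaw [-0.1305 -0.1355 -0.1316 -0.1358 -0.1252] bar dir 0.09247134267762873 0.10288488839630387
O from fit [540.00730225  53.77899367] from bar [538.85593028  55.99291426] from board edge (y-70) [539.87269916  54.98965161]
loose in stand [(np.float64(109.32910856381999), np.float64(-88.17112238513303)), (np.float64(110.37122332932363), np.float64(-104.8207357118871)), (np.float64(-108.74004841830184), np.float64(-103.91820708468961)), (np.float64(-109.68807702251014), np.float64(-88.20601397458907))]
fit in stand [(np.float64(110.75039843059079), np.float64(165.95055100874313)), (np.float64(110.51911055392692), np.float64(147.6876317366487)), (np.float64(-107.44112643565443), np.float64(148.5117589898985)), (np.float64(-108.09972217577851), np.float64(165.67594798478945))]
```

```bash
cat >> h.py <<'E'
from scipy.spatial.transform import Rotation as Ro
def toolR(o): return Ro.from_euler('xyz',o).as_matrix()
def st(arm):
    s=arm.observe();R=toolR(s["orientation"])
    print("t",round(s["time"],2),"q",np.round(s["joint_positions"],3),"p",np.round(s["ee_pos"],1),"F",np.round(s["wrist_force"],1),"T",np.round(s["ft_torque"],3),"tau6",round(s["joint_efforts"][5],3),"w",round(s["grip_width"],1))
    print("tx",np.round(R[:,0],3),"ty",np.round(R[:,1],3),"tz",np.round(R[:,2],3),"yang",round(np.arctan2(R[1,1],R[0,1]),3));return s,R
def goto(arm,P,yang):
    """shift in tool axes & turn to have tool down, y axis at angle yang"""
    s=arm.observe();R=toolR(s["orientation"])
    y=np.array([np.cos(yang),np.sin(yang),0]);x=np.array([0,0,-1.]);T=np.column_stack([x,y,np.cross(x,y)])
    print("shift",np.round(R.T@(np.array(P)-s["ee_pos"]),1),"rotvec",np.round(Ro.from_matrix(R.T@T).as_rotvec(),3))
E
python3 - <<'E'
from h import *; from cell import arm
st(arm)
O=np.array([539.5,55]);yaw=-.133
print("y dir stand",yaw+np.pi/2)
E
```

```text
t 0.15 q [ 0.899  0.159  1.598  0.     1.386 -0.21 ] p [255.9 514.4 213.9] F [0.3 0.9 0.3] T [ 0.003 -0.009 -0.013] tau6 -0.0 w 91.8
tx [-0.001 -0.001 -1.   ] ty [ 0.446  0.895 -0.001] tz [ 0.895 -0.446 -0.   ] yang 1.109
y dir stand 1.4377963267948966
```

```bash
python3 - <<'E'
from h import *; from cell import arm
goto(arm,[519,-99,200],1.438)
E
```

```text
shift [  14.3 -431.9  508.9] rotvec [-0.329 -0.001  0.001]
```

```bash

python3 -m crank '[[[14,-432,509],[-0.329,0,0],1],[[14,-432,509],[-0.329,0,0],1],[[14,-432,509],[-0.329,0,0],1],[[14,-432,509],[-0.329,0,0],1],[[14,-432,509],[-0.329,0,0],1]]' 20
python3 - <<'E'
from h import *; from cell import arm
st(arm)
goto(arm,[519,-99,200],1.438)
E
```

```text
time: 0.78
ee_pos: [378.4, 229.0, 208.1]
orientation: [0.222, 1.57, 0.089]
wrist_force: [0.1, 0.3, -0.4]
grip_width: 43.8
t 0.78 q [ 0.27  -0.195  1.958 -0.     1.378 -1.169] p [378.4 229.  208.1] F [ 0.1  0.3 -0.4] T [0.028 0.019 0.015] tau6 1.22 w 43.8
tx [ 0.  0. -1.] ty [0.132 0.991 0.   ] tz [ 0.991 -0.132  0.   ] yang 1.438
shift [   8.1 -306.6  182.7] rotvec [ 0.  0. -0.]
```

```bash

python3 -m crank '[[[8,-306,183],[0,0,0],1],[[8,-306,183],[0,0,0],1],[[8,-306,183],[0,0,0],1],[[8,-306,183],[0,0,0],1],[[8,-306,183],[0,0,0],1]]'
python3 -m crank '[[[0,0,0],[0,0,0],1],[[0,0,0],[0,0,0],1]]'
python3 - <<'E'
from h import *; from cell import arm
st(arm)
goto(arm,[519,-99,50],1.438)
E
```

```text
time: 1.4
ee_pos: [502.0, -58.1, 201.0]
orientation: [0.972, 1.571, 0.839]
wrist_force: [0.3, -0.1, 0.5]
grip_width: 0.4
time: 1.65
ee_pos: [501.1, -55.6, 200.7]
orientation: [2.591, 1.569, 2.458]
wrist_force: [0.3, 0.8, -0.3]
grip_width: 0.6
t 1.65 q [-0.351 -0.015  1.808  0.     1.35  -1.789] p [501.1 -55.6 200.7] F [ 0.3  0.8 -0.3] T [ 0.033 -0.002  0.011] tau6 -0.008 w 0.6
tx [-0.001  0.001 -1.   ] ty [0.133 0.991 0.001] tz [ 0.991 -0.133 -0.001] yang 1.438
shift [150.7 -40.7  23.7] rotvec [-0.    -0.001 -0.001]
```

Move out first, then down.

```bash

python3 -m crank '[[[0,-41,24],[0,0,0],1],[[0,-41,24],[0,0,0],1],[[60,-41,24],[0,0,0],1],[[110,-41,24],[0,0,0],1],[[110,-41,24],[0,0,0],1]]'
python3 -m crank '[[[0,0,0],[0,0,0],1],[[0,0,0],[0,0,0],1]]'
python3 - <<'E'
from h import *; from cell import arm
st(arm)
goto(arm,[519,-99,50],1.438)
d=arm.get_image("scene");cv2.imwrite("pics/scene1.png",cv2.resize(d["img"][120:320,130:410,::-1],None,fx=2.8,fy=2.8))
d=arm.get_image("top");cv2.imwrite("pics/top1.png",d["img"][:,:,::-1])
E
```

```text
time: 2.28
ee_pos: [516.0, -96.5, 87.5]
orientation: [2.819, 1.561, 2.688]
wrist_force: [0.2, 0.6, 0.2]
grip_width: 0.4
time: 2.52
ee_pos: [521.8, -100.3, 94.1]
orientation: [-0.268, 1.566, -0.4]
wrist_force: [-0.1, -0.2, 1.4]
grip_width: 0.6
t 2.52 q [-0.417  0.17   1.835  0.     1.131 -1.856] p [ 521.8 -100.3   94.1] F [-0.1 -0.2  1.4] T [ 0.019 -0.029 -0.015] tau6 0.002 w 0.6
tx [ 0.005 -0.002 -1.   ] ty [ 0.132  0.991 -0.001] tz [ 0.991 -0.132  0.005] yang 1.439
shift [44.1  0.9 -3.2] rotvec [0.001 0.005 0.001]
```

View pics/scene1.png

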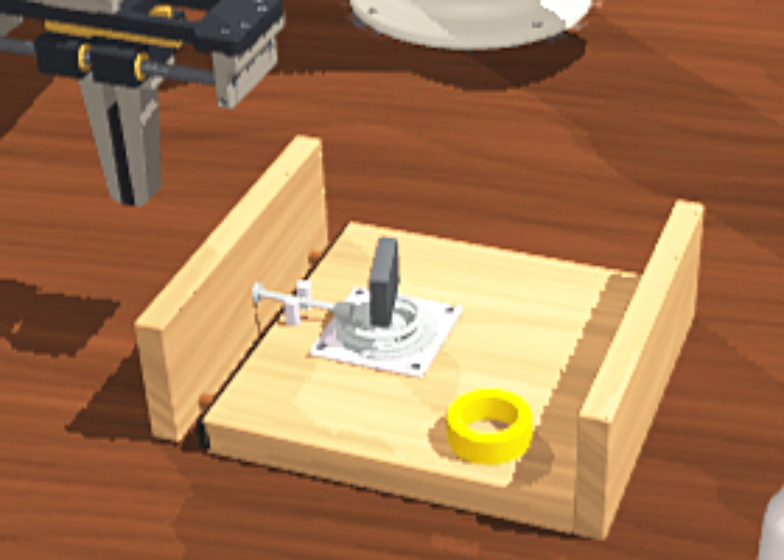

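View pics/top1.png

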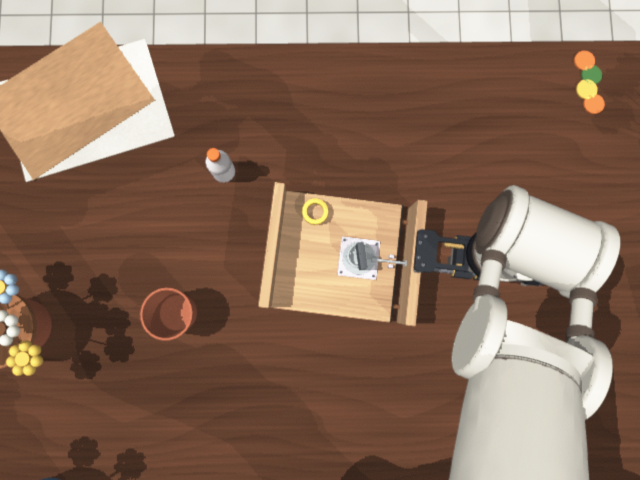

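```bash

python3 -m crank '[[[18,0,-3],[0,0,0.12],1],[[36,0,-3],[0,0.005,0.25],1],[[36,0,-3],[0,0.005,0.25],1],[[36,0,-3],[0,0.005,0.25],1],[[36,0,-3],[0,0.005,0.25],1]]'
python3 - <<'E'
from h import *; from cell import arm
s,R=st(arm)
O=np.array([539.5,55]);Y=np.array([.1326,.9912]);X=np.array([.9912,-.1326])
p=s["ee_pos"][:2]-O;print("stand xy",p@X,p@Y)
print("+Y in tool",R.T@np.array([.1326,.9912,0]))
d=arm.get_image("scene");cv2.imwrite("pics/scene2.png",cv2.resize(d["img"][120:320,130:410,::-1],None,fx=2.8,fy=2.8))
E
```

```text
time: 3.25
ee_pos: [517.7, -99.1, 56.3]
orientation: [1.584, 1.323, 1.452]
wrist_force: [-0.2, 0.2, 0.1]
grip_width: 0.6
t 3.25 q [-0.561  0.263  1.834  0.244  1.164 -2.111] p [517.7 -99.1  56.3] F [-0.2  0.2  0.1] T [-0.051  0.093  0.02 ] tau6 0.031 w 0.6
tx [ 0.029  0.244 -0.969] ty [0.127 0.961 0.246] tz [ 0.991 -0.13  -0.003] yang 1.439
stand xy -1.1397027700134963 -155.66880869580316
+Y in tool [0.24570058 0.96937422 0.0022451 ]
```

View pics/scene2.png

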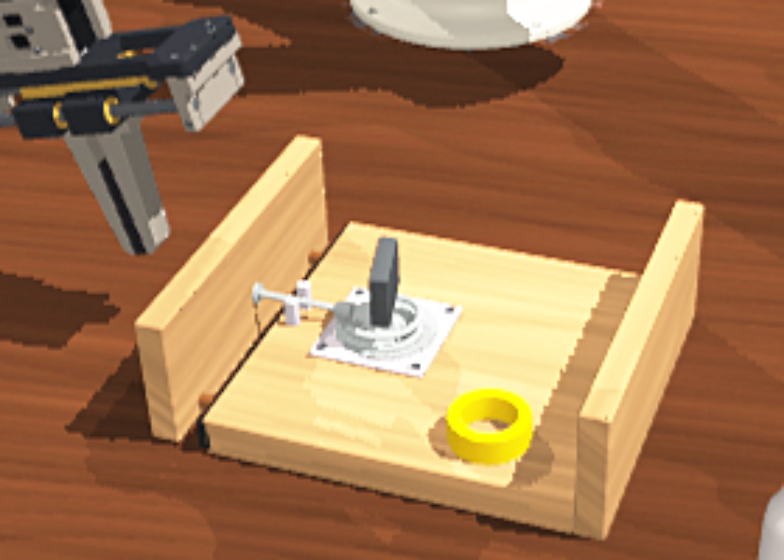

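```bash

python3 -m crank '[[[2.4,9.7,0],[0,0,0],1],[[4.9,19.4,0],[0,0,0],1],[[6.1,24.2,0],[0,0,0],1],[[6.1,24.2,0],[0,0,0],1]]'
cat > s.py <<'E'
from h import *; from cell import arm
s,R=st(arm)
O=np.array([539.5,55]);Y=np.array([.1326,.9912]);X=np.array([.9912,-.1326])
p=s["ee_pos"][:2]-O;print("stand xy",np.round([p@X,p@Y],1),"Fy stand",round(s["wrist_force"][:2]@Y,1))
E
python3 s.py
python3 -m crank '[[[0.5,1.9,0],[0,0,0],1],[[1,3.9,0],[0,0,0],1],[[1.2,4.8,0],[0,0,0],1],[[1.2,4.8,0],[0,0,0],1]]'
python3 s.py
```

```text
time: 3.8
ee_pos: [520.2, -74.2, 55.2]
orientation: [1.591, 1.321, 1.46]
wrist_force: [-0.1, -0.8, 0.1]
grip_width: 0.6
t 3.8 q [-0.518  0.254  1.848  0.251  1.152 -2.072] p [520.2 -74.2  55.2] F [-0.1 -0.8  0.1] T [-0.039  0.017 -0.002] tau6 0.051 w 0.6
tx [ 0.027  0.246 -0.969] ty [0.128 0.96  0.247] tz [ 0.991 -0.131 -0.005] yang 1.438
stand xy [  -2.  -130.6] Fy stand -0.8
time: 4.3
ee_pos: [520.9, -69.9, 55.3]
orientation: [1.591, 1.321, 1.458]
wrist_force: [0.4, -0.5, 0.3]
grip_width: 0.1
t 4.3 q [-0.51   0.252  1.85   0.253  1.15  -2.065] p [520.9 -69.9  55.3] F [ 0.4 -0.5  0.3] T [-0.054  0.012 -0.025] tau6 0.025 w 0.1
tx [ 0.028  0.246 -0.969] ty [0.129 0.96  0.247] tz [ 0.991 -0.132 -0.005] yang 1.437
stand xy [  -1.9 -126.3] Fy stand -0.4
```

```bash

for i in 1; do
python3 -m crank '[[[0.5,1.9,0],[0,0,0],1],[[1,3.9,0],[0,0,0],1],[[1.2,4.8,0],[0,0,0],1],[[1.2,4.8,0],[0,0,0],1]]' >/dev/null; python3 s.py
python3 -m crank '[[[0.5,1.9,0],[0,0,0],1],[[1,3.9,0],[0,0,0],1],[[1.2,4.8,0],[0,0,0],1],[[1.2,4.8,0],[0,0,0],1]]' >/dev/null; python3 s.py
done
```

```text
t 4.8 q [-0.501  0.25   1.852  0.254  1.148 -2.057] p [521.5 -64.9  55.3] F [0.1 0.2 0.4] T [-0.1    0.054 -0.025] tau6 0.025 w 0.2
tx [ 0.028  0.246 -0.969] ty [0.129 0.96  0.247] tz [ 0.991 -0.132 -0.005] yang 1.437
stand xy [  -1.9 -121.2] Fy stand 0.2
t 5.3 q [-0.492  0.249  1.854  0.255  1.146 -2.049] p [522.2 -60.   55.3] F [-0.  -0.3 -0.4] T [-0.128 -0.013  0.015] tau6 0.025 w 0.7
tx [ 0.028  0.246 -0.969] ty [0.129 0.96  0.247] tz [ 0.991 -0.132 -0.005] yang 1.438
stand xy [  -1.9 -116.3] Fy stand -0.3
```

```bash

python3 -m crank '[[[0.3,1,0],[0,0,0],1],[[0.5,2,0],[0,0,0],1],[[0.7,2.9,0],[0,0,0],1],[[0.7,2.9,0],[0,0,0],1]]' >/dev/null; python3 s.py
python3 -m crank '[[[0.3,1,0],[0,0,0],1],[[0.5,2,0],[0,0,0],1],[[0.7,2.9,0],[0,0,0],1],[[0.7,2.9,0],[0,0,0],1]]' >/dev/null; python3 s.py
python3 - <<'E'
from h import *; from cell import arm
d=arm.get_image("top");cv2.imwrite("pics/top3.png",cv2.resize(d["img"][175:335,250:440,::-1],None,fx=3.7,fy=3.7,interpolation=cv2.INTER_CUBIC))
E
```

```text
t 5.8 q [-0.487  0.248  1.855  0.255  1.144 -2.044] p [522.6 -57.5  55.3] F [-0.6 -3.   0. ] T [-0.613  0.152  0.023] tau6 0.027 w 0.1
tx [ 0.028  0.245 -0.969] ty [0.129 0.96  0.247] tz [ 0.991 -0.132 -0.005] yang 1.437
stand xy [  -1.8 -113.8] Fy stand -3.1
t 6.3 q [-0.481  0.247  1.856  0.257  1.143 -2.039] p [523.  -54.   55.3] F [ 0.6 -2.1 -1.6] T [-0.636  0.033  0.013] tau6 0.02 w 0.6
tx [ 0.028  0.246 -0.969] ty [0.129 0.96  0.247] tz [ 0.991 -0.132 -0.005] yang 1.437
stand xy [  -1.9 -110.3] Fy stand -2.0
```

View pics/top3.png

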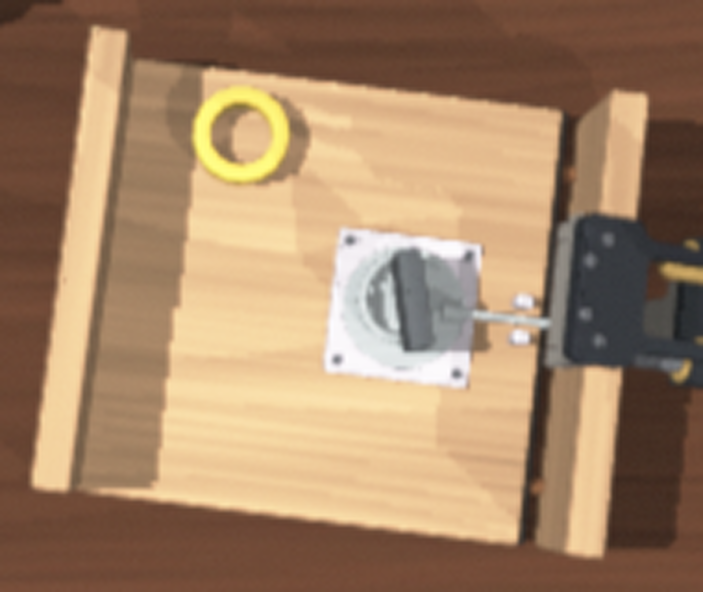

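```bash

python3 -m crank '[[[0.3,1,0],[0,0,0],1],[[0.5,2,0],[0,0,0],1],[[0.7,2.9,0],[0,0,0],1],[[1,3.9,0],[0,0,0],1],[[1,3.9,0],[0,0,0],1]]' >/dev/null; python3 s.py
python3 -m crank '[[[0.1,0.5,0],[0,0,0],1],[[0.3,1,0],[0,0,0],1],[[0.4,1.5,0],[0,0,0],1],[[0.5,2,0],[0,0,0],1],[[0.5,2,0],[0,0,0],1]]' >/dev/null; python3 s.py
```

```text
t 6.97 q [-0.474  0.246  1.857  0.258  1.141 -2.032] p [523.6 -50.   55.4] F [-0.3 -2.8 -1.9] T [-0.638  0.016 -0.025] tau6 0.016 w 0.3
tx [ 0.028  0.246 -0.969] ty [0.129 0.96  0.248] tz [ 0.991 -0.132 -0.005] yang 1.437
stand xy [  -1.9 -106.2] Fy stand -2.8
t 7.6 q [-0.47   0.245  1.858  0.258  1.14  -2.029] p [523.8 -48.1  55.4] F [ 0.9 -2.6 -2. ] T [-0.673 -0.014 -0.003] tau6 0.012 w 0.3
tx [ 0.028  0.246 -0.969] ty [0.129 0.96  0.247] tz [ 0.991 -0.132 -0.005] yang 1.437
stand xy [  -1.9 -104.2] Fy stand -2.5
```

```bash

python3 -m crank '[[[0.1,0.5,0],[0,0,0],1],[[0.25,1,0],[0,0,0],1],[[0.25,1,0],[0,0,0],1]]' >/dev/null; python3 s.py|grep -v tx
```

```text
t 7.97 q [-0.469  0.245  1.858  0.258  1.14  -2.027] p [523.9 -47.1  55.4] F [ 1.1 -1.9 -1.2] T [-0.694 -0.005 -0.062] tau6 0.01 w 0.5
stand xy [  -1.9 -103.2] Fy stand -1.7
```

```bash

for i in 1; do
python3 -m crank '[[[0.12,0.5,0],[0,0,0],1],[[0.12,0.5,0],[0,0,0],1]]' >/dev/null; python3 s.py|grep Fy
python3 -m crank '[[[0.12,0.5,0],[0,0,0],1],[[0.12,0.5,0],[0,0,0],1]]' >/dev/null; python3 s.py|grep Fy
python3 -m crank '[[[0.12,0.5,0],[0,0,0],1],[[0.12,0.5,0],[0,0,0],1]]' >/dev/null; python3 s.py|grep Fy; done
```

```text
stand xy [  -1.9 -102.7] Fy stand -2.1
stand xy [  -1.9 -102.2] Fy stand -2.8
stand xy [  -1.9 -101.7] Fy stand -2.2
```

```bash

python3 -m crank '[[[0.12,0.5,0],[0,0,0],1],[[0.12,0.5,0],[0,0,0],1]]' >/dev/null; python3 s.py|grep Fy
python3 -m crank '[[[0.12,0.5,0],[0,0,0],1],[[0.12,0.5,0],[0,0,0],1]]' >/dev/null; python3 s.py|grep Fy
```

```text
stand xy [  -1.9 -101.6] Fy stand -5.3
stand xy [  -1.9 -101.5] Fy stand -6.7
```

```bash

python3 -m crank '[[[0.12,0.5,0],[0,0,0],1],[[0.12,0.5,0],[0,0,0],1]]' >/dev/null; python3 s.py|grep Fy
```

```text
stand xy [  -1.9 -101.5] Fy stand -8.5
```

```bash

python3 -m crank '[[[0.12,0.5,0],[0,0,0],1],[[0.12,0.5,0],[0,0,0],1]]' >/dev/null; python3 s.py|grep Fy
```

```text
stand xy [  -1.8 -101.5] Fy stand -9.7
```

```bash

python3 -m crank '[[[-3.7,-14.5,0],[0,0,0],1],[[-10,-40,0],[0,0,0],1],[[-10,-40,0],[0,0,0],1],[[-10,-40,0],[0,0,0],1]]' >/dev/null; python3 s.py
python3 - <<'E'
from h import *; from cell import arm
goto(arm,[539.5-5.3-13.3,55-40-99,150],1.669)
d=arm.get_image("top");cv2.imwrite("pics/top4.png",cv2.resize(d["img"][175:335,250:440,::-1],None,fx=3.7,fy=3.7,interpolation=cv2.INTER_CUBIC))
E
```

```text
t 10.22 q [-0.536  0.258  1.843  0.25   1.158 -2.088] p [518.9 -83.8  55.3] F [-0.2 -0.7 -0.8] T [-0.159  0.013  0.002] tau6 0.014 w 0.3
tx [ 0.028  0.247 -0.969] ty [0.129 0.96  0.249] tz [ 0.991 -0.132 -0.005] yang 1.437
stand xy [  -2.  -140.3] Fy stand -0.7
shift [-91.7  23.6   1.5] rotvec [-0.23   0.024 -0.251]
```

View pics/top4.png

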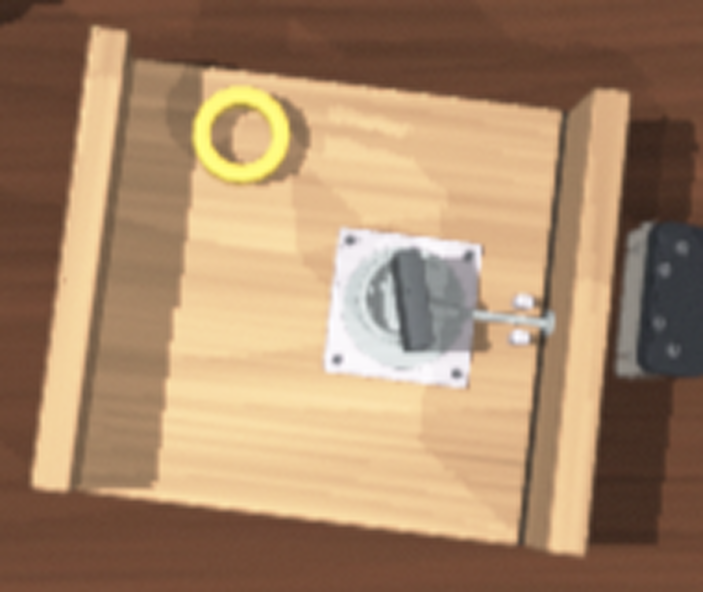

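```bash

python3 -m crank '[[[-46,12,0],[0,0,0],1],[[-92,24,1],[0,0,0],1],[[-92,24,1],[-0.115,0.012,-0.125],1],[[-92,24,1],[-0.23,0.024,-0.251],1],[[-92,24,1],[-0.23,0.024,-0.251],1]]' >/dev/null
python3 -m crank '[[[0,0,0],[0,0,0],0],[[0,0,0],[0,0,0],0]]' >/dev/null; python3 s.py
python3 - <<'E'
from h import *; from cell import arm
goto(arm,[539.3,55.2,150],1.669)
E
```

```text
t 11.15 q [-0.391  0.094  1.799 -0.     1.249 -2.057] p [520.3 -84.7 150. ] F [-0.1 -0.6 -0.4] T [0.021 0.034 0.024] tau6 0.001 w 18.5
tx [-0.001 -0.    -1.   ] ty [-0.096  0.995 -0.   ] tz [ 0.995  0.096 -0.001] yang 1.667
stand xy [  -0.5 -141. ] Fy stand -0.6
shift [ -0.  137.4  32.4] rotvec [-0.002 -0.001  0.   ]
```

```bash

python3 -m crank '[[[0,62,15],[0,0,0],0],[[0,120,28],[0,0,0],0],[[0,137.4,32.4],[0,0,0],0],[[0,137.4,32.4],[0,0,0],0],[[0,137.4,32.4],[0,0,0],0]]' >/dev/null; python3 s.py
python3 - <<'E'
from h import *; from cell import arm
goto(arm,[539.3,55.2,50],1.669)
d=arm.get_image("wrist");cv2.imwrite("pics/w5.png",d["img"][:,:,::-1]);np.savez("wrist5.npz",**{k:np.array(v) for k,v in d.items()})
E
```

```text
t 11.78 q [-0.122  0.132  1.758 -0.002  1.252 -1.788] p [539.3  54.2 150. ] F [-0.6  0.2 -0.1] T [ 0.012 -0.016 -0.035] tau6 -0.002 w 45.8
tx [-0.    -0.002 -1.   ] ty [-0.096  0.995 -0.002] tz [ 0.995  0.096 -0.001] yang 1.667
stand xy [-0.1 -0.8] Fy stand 0.1
shift [100.    1.2   0.2] rotvec [-0.002 -0.001  0.002]
```

View pics/w5.png

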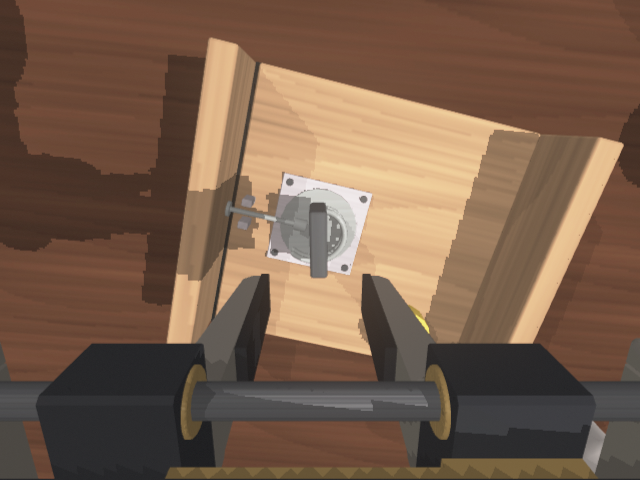

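```bash

python3 -m crank '[[[40,1,0],[0,0,0],0],[[80,1,0],[0,0,0],0],[[100,1,0],[0,0,0],0],[[100,1,0],[0,0,0],0],[[100,1,0],[0,0,0],0]]' >/dev/null; python3 s.py
python3 - <<'E'
from h import *; from cell import arm
d=arm.get_image("wrist");cv2.imwrite("pics/w6.png",d["img"][:,:,::-1])
E
```

```text
t 12.45 q [-0.119  0.264  1.821 -0.002  1.054 -1.786] p [540.1  55.8  51.3] F [ 0.8 -0.3 -0.1] T [ 0.045 -0.059 -0.006] tau6 -0.002 w 46.0
tx [ 0.002 -0.002 -1.   ] ty [-0.097  0.995 -0.002] tz [0.995 0.097 0.002] yang 1.668
stand xy [0.5 0.9] Fy stand -0.2
```

View pics/w6.png

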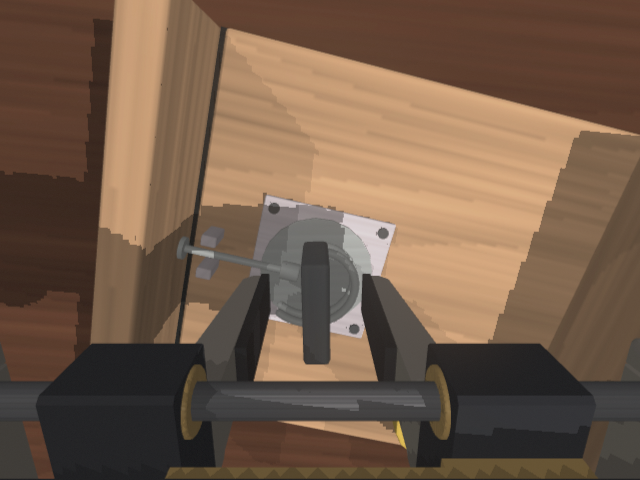

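```bash

python3 -m crank '[[[0,0,0],[0,0,0],1],[[0,0,0],[0,0,0],1],[[0,0,0],[0,0,0],1],[[0,0,0],[0,0,0],1]]' 20 >/dev/null; python3 s.py
python3 -m crank '[[[0,0,0],[0,0,0],1],[[0,0,0],[0,0,0],1]]' 45 >/dev/null; python3 s.py
```

```text
t 13.0 q [-0.118  0.265  1.822 -0.004  1.054 -1.786] p [539.3  55.9  50.3] F [ 0.3 -4.6 -0. ] T [-0.581 -0.076  0.136] tau6 0.195 w 11.7
tx [ 0.    -0.003 -1.   ] ty [-0.099  0.995 -0.003] tz [ 0.995  0.099 -0.   ] yang 1.67
stand xy [-0.3  0.9] Fy stand -4.6
t 13.25 q [-0.118  0.265  1.822 -0.003  1.054 -1.786] p [539.3  55.9  50.3] F [-0.3 -5.6  0.5] T [-0.701  0.083  0.189] tau6 0.196 w 11.8
tx [ 0.    -0.003 -1.   ] ty [-0.099  0.995 -0.003] tz [ 0.995  0.099 -0.   ] yang 1.67
stand xy [-0.3  0.9] Fy stand -5.6
```

```bash

python3 -m crank '[[[0,-1,0],[0,0,0],1],[[0,-1,0],[0,0,0],1]]' >/dev/null; python3 s.py
```

```text
t 13.5 q [-1.190e-01  2.650e-01  1.822e+00 -1.000e-03  1.054e+00 -1.788e+00] p [539.3  55.9  50.3] F [-1.9 -1.3  2.8] T [-0.048  0.125  0.191] tau6 0.182 w 11.6
tx [ 0.    -0.001 -1.   ] ty [-0.098  0.995 -0.001] tz [ 0.995  0.098 -0.   ] yang 1.669
stand xy [-0.3  0.9] Fy stand -1.5
```

```bash
cat > t.py <<'E'
from h import *; from cell import arm
s=arm.observe();R=toolR(s["orientation"]);Y=np.array([.1326,.9912])
ya=np.arctan2(R[1,1],R[0,1]);q=s["joint_positions"]
cam=(-.133+np.pi/2)-(q[0]-q[5])
print("t",round(s["time"],2),"cam",round(cam,3),"F",np.round(s["wrist_force"],1),"Tz",round(s["ft_torque"][2],3),"tau6",round(s["joint_efforts"][5],3),"w",round(s["grip_width"],1),"dq6",round(s["dq"][5],3),"p",np.round(s["ee_pos"],1),"q6",round(q[5],2))
E
python3 t.py
python3 -m crank '[[[0,0,0],[0.06,0,0],1],[[0,0,0],[0.12,0,0],1],[[0,0,0],[0.18,0,0],1],[[0,0,0],[0.24,0,0],1],[[0,0,0],[0.3,0,0],1]]' >/dev/null; python3 t.py
python3 -m crank '[[[0,0,0],[0.06,0,0],1],[[0,0,0],[0.12,0,0],1],[[0,0,0],[0.18,0,0],1],[[0,0,0],[0.24,0,0],1],[[0,0,0],[0.3,0,0],1]]' >/dev/null; python3 t.py
```

```text
t 13.5 cam -0.231 F [-1.9 -1.3  2.8] Tz 0.191 tau6 0.182 w 11.6 dq6 0.002 p [539.3  55.9  50.3] q6 -1.79
t 14.12 cam 0.071 F [-0.8 -2.1  2.5] Tz 0.248 tau6 -0.275 w 11.3 dq6 0.475 p [539.3  55.6  50.3] q6 -1.49
t 14.75 cam 0.372 F [-2.  -4.2  1.7] Tz 0.187 tau6 -0.274 w 11.6 dq6 0.477 p [539.2  55.3  50.3] q6 -1.19
```

```bash

for k in 1 2 3; do python3 -m crank '[[[0,0,0],[0.06,0,0],1],[[0,0,0],[0.12,0,0],1],[[0,0,0],[0.18,0,0],1],[[0,0,0],[0.24,0,0],1],[[0,0,0],[0.3,0,0],1]]' >/dev/null; python3 t.py; done
python3 - <<'E'
from h import *; from cell import arm
d=arm.get_image("top");cv2.imwrite("pics/top7.png",d["img"][:,:,::-1])
d=arm.get_image("wrist");cv2.imwrite("pics/w7.png",d["img"][:,:,::-1])
E
```

```text
t 15.38 cam 0.672 F [-1.3 -5.3  3.2] Tz 0.24 tau6 -0.273 w 11.8 dq6 0.475 p [539.   55.1  50.3] q6 -0.89
t 16.0 cam 0.972 F [-3.4 -6.4  4.5] Tz 0.192 tau6 -0.272 w 12.0 dq6 0.475 p [538.7  54.9  50.3] q6 -0.59
t 16.62 cam 1.272 F [-4.8 -5.9  5.5] Tz 0.225 tau6 -0.272 w 12.1 dq6 0.477 p [538.5  54.8  50.3] q6 -0.29
```

View pics/w7.png

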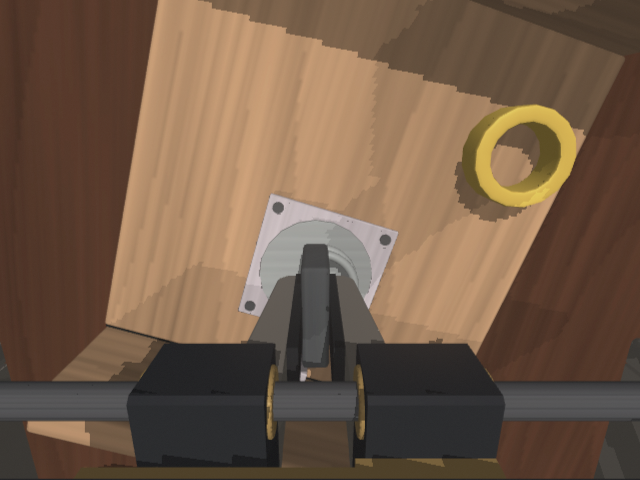

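```bash

python3 -m crank '[[[-0.5,-1.2,1.1],[0,0,0],1],[[-0.5,-1.2,1.1],[0,0,0],1]]' >/dev/null; python3 t.py
python3 -m crank '[[[0,0,0],[0.06,0,0],1],[[0,0,0],[0.12,0,0],1],[[0,0,0],[0.18,0,0],1],[[0,0,0],[0.24,0,0],1],[[0,0,0],[0.3,0,0],1]]' >/dev/null; python3 t.py
```

```text
t 16.98 cam 1.27 F [ 2.4  0.1 -3.2] Tz -0.08 tau6 -0.099 w 11.6 dq6 0.001 p [538.4  54.7  50.3] q6 -0.29
t 17.6 cam 1.571 F [ 1.7 -0.6 -2.2] Tz 0.201 tau6 -0.28 w 11.4 dq6 0.478 p [538.1  54.7  50.3] q6 0.01
```

```bash

python3 -m crank '[[[0,0,0],[0.06,0,0],1],[[0,0,0],[0.12,0,0],1],[[0,0,0],[0.18,0,0],1]]' >/dev/null; python3 t.py
python3 -m crank '[[[0,0,0],[0.06,0,0],1],[[0,0,0],[0.12,0,0],1],[[0,0,0],[0.18,0,0],1]]' >/dev/null; python3 t.py
```

```text
t 17.98 cam 1.751 F [-0.2 -0.1 -1.9] Tz 0.238 tau6 -0.279 w 11.6 dq6 0.477 p [537.9  54.7  50.3] q6 0.19
t 18.35 cam 1.931 F [-0.1 -1.4 -0.6] Tz 0.234 tau6 -0.278 w 11.7 dq6 0.477 p [537.7  54.8  50.3] q6 0.37
```

```bash

python3 -m crank '[[[0,0,0],[0.06,0,0],1],[[0,0,0],[0.12,0,0],1],[[0,0,0],[0.18,0,0],1]]' >/dev/null; python3 t.py
```

```text
t 18.73 cam 2.11 F [-0.2 -0.9  0.4] Tz 0.193 tau6 -0.278 w 11.9 dq6 0.475 p [537.6  54.9  50.3] q6 0.55
```

```bash

python3 -m crank '[[[0,0,0],[0.06,0,0],1],[[0,0,0],[0.12,0,0],1],[[0,0,0],[0.18,0,0],1]]' >/dev/null; python3 t.py
```

```text
t 19.1 cam 2.29 F [-1.5 -0.2  0.6] Tz 0.215 tau6 -0.277 w 11.6 dq6 0.476 p [537.4  55.   50.3] q6 0.73
```

```bash

python3 -m crank '[[[0,0,0],[0.06,0,0],1],[[0,0,0],[0.12,0,0],1],[[0,0,0],[0.18,0,0],1]]' >/dev/null; python3 t.py
```

```text
t 19.48 cam 2.47 F [-2.   1.2  1. ] Tz 0.321 tau6 -0.226 w 11.6 dq6 0.475 p [537.3  55.1  50.3] q6 0.91
```

```bash

python3 -m crank '[[[0,0,0],[0.06,0,0],1],[[0,0,0],[0.12,0,0],1],[[0,0,0],[0.18,0,0],1]]' >/dev/null; python3 t.py
```

```text
t 19.85 cam 2.65 F [-1.7  2.2  1.2] Tz 0.353 tau6 -0.132 w 11.7 dq6 0.475 p [537.2  55.3  50.3] q6 1.09
```

```bash

python3 -m crank '[[[0,0,0],[0.06,0,0],1],[[0,0,0],[0.12,0,0],1],[[0,0,0],[0.18,0,0],1]]' >/dev/null; python3 t.py
```

```text
t 20.23 cam 2.829 F [-2.   1.9  1.7] Tz 0.44 tau6 -0.029 w 11.9 dq6 0.476 p [537.2  55.5  50.3] q6 1.27
```

```bash

python3 -m crank '[[[0,0,0],[0.06,0,0],1]]' >/dev/null; python3 t.py
```

```text
t 20.35 cam 2.889 F [-2.1  1.6  1.9] Tz 0.378 tau6 -0.154 w 11.7 dq6 0.478 p [537.2  55.5  50.3] q6 1.33
```

```bash

python3 -m crank '[[[0,0,0],[0,0,0],1],[[0,0,0],[0,0,0],1]]' >/dev/null; python3 t.py
python3 - <<'E'
from h import *; from cell import arm
d=arm.get_image("wrist");cv2.imwrite("pics/w8.png",d["img"][:,:,::-1])
E
python3 t.py
```

```text
t 20.6 cam 2.888 F [-2.8  3.9  1.7] Tz -0.043 tau6 -0.014 w 11.9 dq6 0.001 p [537.2  55.5  50.3] q6 1.33
t 20.65 cam 2.888 F [-4.2  5.5  2.3] Tz -0.079 tau6 -0.012 w 11.6 dq6 0.0 p [537.2  55.5  50.3] q6 1.33
```

View pics/w8.png

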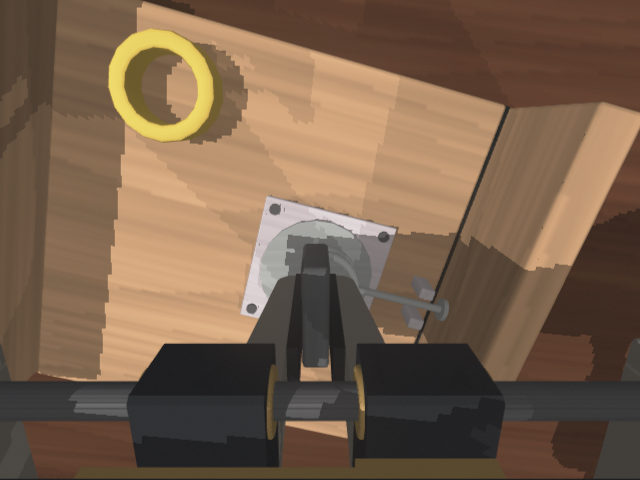

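```bash

python3 -m crank '[[[0,0,0],[-0.06,0,0],1],[[0,0,0],[-0.12,0,0],1],[[0,0,0],[-0.18,0,0],1]]' >/dev/null; python3 t.py
python3 -m crank '[[[0,0,0],[0.06,0,0],1],[[0,0,0],[0.12,0,0],1],[[0,0,0],[0.18,0,0],1]]' >/dev/null; python3 t.py
```

```text
t 21.02 cam 2.706 F [-3.3  4.1  1.4] Tz -0.232 tau6 0.268 w 11.2 dq6 -0.475 p [537.3  55.4  50.3] q6 1.15
t 21.4 cam 2.889 F [-3.4  5.1  2. ] Tz 0.317 tau6 -0.162 w 11.6 dq6 0.475 p [537.2  55.5  50.3] q6 1.33
```

```bash

python3 - <<'E'
from h import *; from cell import arm
d=arm.get_image("scene");cv2.imwrite("pics/scene9.png",cv2.resize(d["img"][120:320,130:410,::-1],None,fx=2.8,fy=2.8))
E
python3 t.py
```

```text
t 21.45 cam 2.891 F [-3.5  3.9  2.4] Tz 0.16 tau6 0.264 w 11.8 dq6 -0.081 p [537.2  55.5  50.3] q6 1.33
```

View pics/scene9.png

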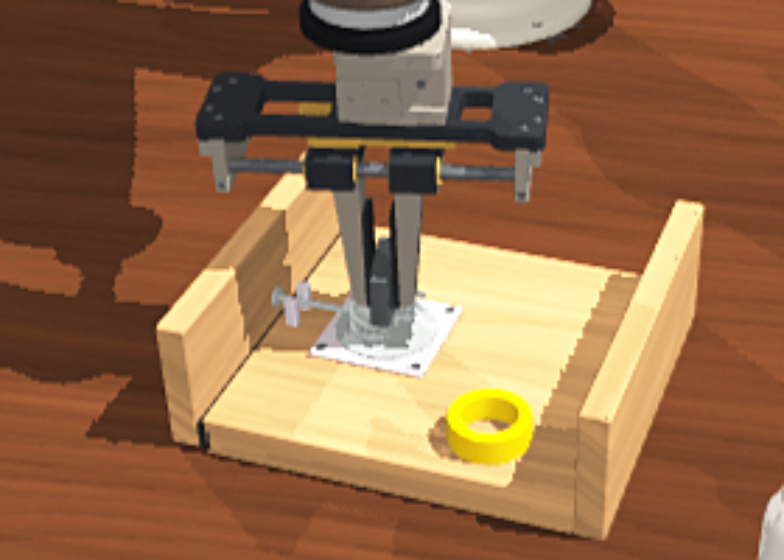

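```bash

python3 -m crank '[[[0,0,0],[0.06,0,0],1],[[0,0,0],[0.12,0,0],1]]' >/dev/null; python3 t.py
```

```text
t 21.7 cam 3.008 F [-2.7  5.   2.4] Tz 0.39 tau6 -0.081 w 11.6 dq6 0.474 p [537.2  55.7  50.3] q6 1.45
```

```bash

python3 -m crank '[[[0,0,0],[0.06,0,0],1]]' >/dev/null; python3 t.py
```

```text
t 21.82 cam 3.068 F [-3.6  5.1  1.7] Tz 0.439 tau6 -0.037 w 12.1 dq6 0.474 p [537.2  55.7  50.3] q6 1.51
```

```bash

python3 -m crank '[[[0,0,0],[0.06,0,0],1]]' >/dev/null; python3 t.py
```

```text
t 21.95 cam 3.128 F [-3.1  6.7  1.6] Tz 0.5 tau6 0.004 w 12.1 dq6 0.473 p [537.2  55.8  50.3] q6 1.57
```

```bash

python3 -m crank '[[[0,0,0],[0,0,0],1],[[0,0,0],[0,0,0],1],[[0,0,0],[0,0,0],1],[[0,0,0],[0,0,0],1]]' >/dev/null; python3 t.py
python3 -m crank '[[[0,0,0],[-0.06,0,0],1],[[0,0,0],[-0.12,0,0],1]]' >/dev/null; python3 t.py
python3 -m crank '[[[0,0,0],[0.06,0,0],1],[[0,0,0],[0.12,0,0],1]]' >/dev/null; python3 t.py
```

```text
t 22.45 cam 3.127 F [-3.7  6.3  2.6] Tz 0.272 tau6 0.258 w 12.1 dq6 0.001 p [537.2  55.7  50.3] q6 1.57
t 22.7 cam 3.006 F [-3.4  5.1  3.1] Tz -0.004 tau6 0.478 w 11.3 dq6 -0.475 p [537.2  55.6  50.3] q6 1.45
t 22.95 cam 3.128 F [-2.5  6.5  1.8] Tz 0.47 tau6 -0.0 w 11.3 dq6 0.475 p [537.2  55.7  50.3] q6 1.57
```

```bash

python3 -m crank '[[[0,0,0],[0,0,0],1],[[0,0,0],[0,0,0],0],[[0,0,0],[0,0,0],0],[[0,0,0],[0,0,0],0],[[0,0,0],[0,0,0],0]]' >/dev/null; python3 t.py
python3 -m crank '[[[-30,0,0],[0,0,0],0],[[-70,0,0],[0,0,0],0],[[-110,0,0],[0,0,0],0],[[-110,0,0],[0,0,0],0]]' >/dev/null; python3 t.py
python3 - <<'E'
from h import *; from cell import arm
goto(arm,[400,250,200],1.0)
d=arm.get_image("wrist");cv2.imwrite("pics/w10.png",d["img"][:,:,::-1]);np.savez("wrist10.npz",**{k:np.array(v) for k,v in d.items()})
E
```

```text
t 23.57 cam 3.13 F [ 0.4 -0.6 -0.7] Tz 0.031 tau6 -0.001 w 45.8 dq6 -0.002 p [538.3  54.2  50.7] q6 1.57
t 24.07 cam 3.129 F [ 0.6 -0.5 -0.4] Tz -0.012 tau6 -0.0 w 46.1 dq6 0.0 p [541.   54.2 164.6] q6 1.57
shift [ -37.  -177.5  163.1] rotvec [-2.691 -0.    -0.011]
```

View pics/w10.png

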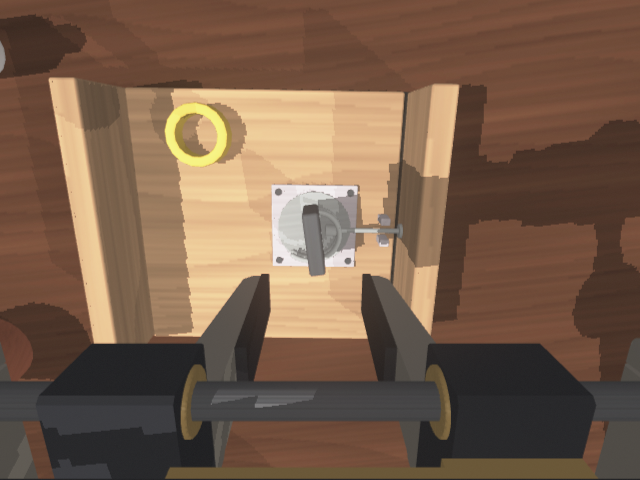

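```bash

python3 - <<'E'
import cv2
a=cv2.imread("pics/w10.png")[190:290,265:365];cv2.imwrite("pics/w10c.png",cv2.resize(a,None,fx=6,fy=6,interpolation=cv2.INTER_CUBIC))
E
```

```text
(no output)
```

View pics/w10c.png

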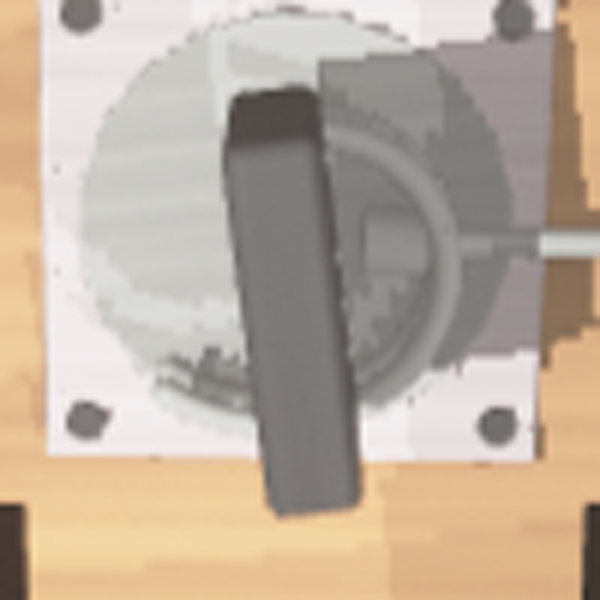

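```bash

python3 - <<'E'
from h import *
d=load("wrist10")
w=np.array([ray(d,265+(u+.5)/6-.5,190+(v+.5)/6-.5,80)[:2] for u,v in [(225,148),(318,141),(358,505),(272,515)]])
print(w.round(1).tolist(),w.mean(0))
for a,b in [(0,3),(1,2)]:
    v=w[b]-w[a];print(np.linalg.norm(v),"bar dir",np.arctan2(v[1],v[0]),"cam",-.133-np.arctan2(v[1],v[0]))
# plate bearing
p=np.array([ray(d,265+(u+.5)/6-.5,190+(v+.5)/6-.5,25)[:2] for u,v in [(80,12),(514,18),(497,426),(87,419)]])
for a,b in [(0,3),(1,2)]:
    v=p[b]-p[a];print("plate",np.arctan2(v[1],v[0]))
for a,b in [(1,0),(2,3)]:
    v=p[b]-p[a];print("plate y",np.arctan2(v[1],v[0])-np.pi/2)
E
```

```text
[[561.3, 60.6], [560.8, 49.7], [514.4, 50.2], [514.4, 60.9]] [537.75395879  55.35298986]
46.91803139813566 bar dir 3.1358444248268587 cam -3.2688444248268587
46.40402706306335 bar dir 3.1298851146542153 cam -3.2628851146542153
plate 3.0104632508935603
plate 3.0061414968310958
plate y -0.13456547381802442
plate y -0.13922242508890248
```

```bash

python3 - <<'E'
from h import *; from cell import arm
goto(arm,[537.8,55.4,164.6],1.438-3.02)
E

```

```text
shift [-2.5 -0.9  1.7] rotvec [-0.109 -0.003 -0.002]
```

```bash

python3 -m crank '[[[0,-1.2,2.5],[-0.109,0,0],0],[[0,-1.2,2.5],[-0.109,0,0],0],[[0,-1.2,2.5],[-0.109,0,0],0]]' >/dev/null; python3 t.py
python3 - <<'E'
from h import *; from cell import arm
goto(arm,[537.4,55.5,50.3],1.438-3.02)
d=arm.get_image("top");cv2.imwrite("pics/top11.png",cv2.resize(d["img"][175:335,250:440,::-1],None,fx=3.7,fy=3.7,interpolation=cv2.INTER_CUBIC))
E
```

```text
t 24.5 cam 3.022 F [ 0.1 -0.2  0.4] Tz -0.002 tau6 -0.001 w 45.6 dq6 -0.006 p [535.3  56.  159.5] q6 1.46
shift [109.2   0.3  -2.3] rotvec [-0.002  0.002 -0.001]
```

View pics/top11.png

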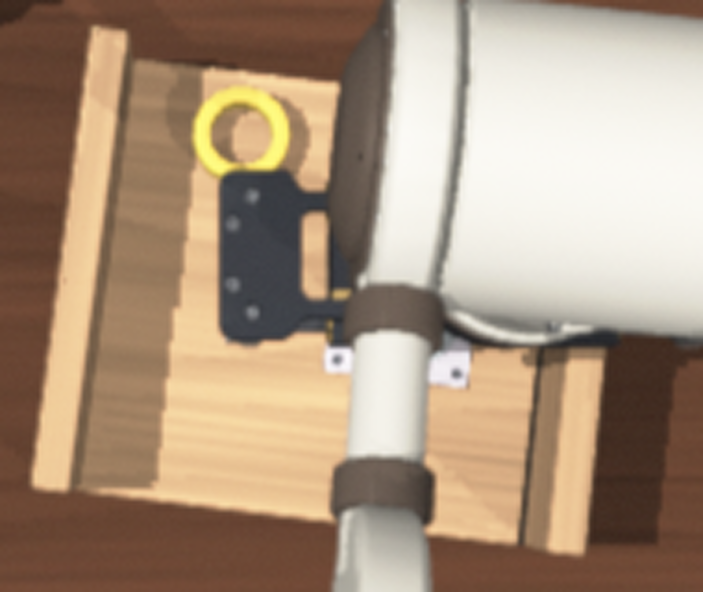

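```bash

python3 -m crank '[[[40,0.2,-2],[0,0,0],0],[[80,0.2,-2],[0,0,0],0],[[109,0.2,-2],[0,0,0],0],[[109,0.2,-2],[0,0,0],0],[[109,0.2,-2],[0,0,0],0]]' >/dev/null; python3 t.py
python3 -m crank '[[[0,0,0],[0,0,0],0],[[0,0,0],[0,0,0],0]]' >/dev/null; python3 t.py
python3 - <<'E'
from h import *; from cell import arm
d=arm.get_image("wrist");cv2.imwrite("pics/w12.png",d["img"][200:420,200:440,::-1])
E
```

```text
t 25.18 cam 3.021 F [-0.  -0.5 -0.5] Tz 0.006 tau6 0.005 w 45.9 dq6 -0.003 p [538.8  55.5  52.8] q6 1.46
t 25.43 cam 3.021 F [ 0.3 -0.6  0.5] Tz -0.004 tau6 0.002 w 45.7 dq6 -0.003 p [538.8  55.5  52.9] q6 1.46
```

View pics/w12.png

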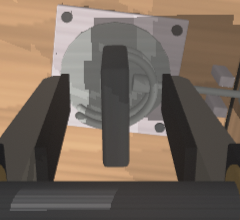

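```bash

python3 -m crank '[[[0,0,0],[0,0,0],1],[[0,0,0],[0,0,0],1],[[0,0,0],[0,0,0],1],[[0,0,0],[0,0,0],1]]' 15 >/dev/null; python3 t.py
python3 -m crank '[[[0,0,0],[0,0,0],1],[[0,0,0],[0,0,0],1]]' 45 >/dev/null; python3 t.py
```

```text
t 25.98 cam 3.02 F [ 0.1  0.3 -0.1] Tz 0.146 tau6 0.233 w 12.1 dq6 -0.003 p [537.8  55.7  51.5] q6 1.46
t 26.23 cam 3.02 F [-0.2  0.9 -0.1] Tz 0.348 tau6 0.371 w 11.9 dq6 0.004 p [537.8  55.7  51.6] q6 1.46
```

```bash

python3 -m crank '[[[0,0,0],[0.06,0,0],1]]' >/dev/null; python3 t.py
```

```text
t 26.35 cam 3.081 F [-0.7  0.3 -0.6] Tz 0.418 tau6 -0.191 w 11.3 dq6 0.49 p [537.8  55.8  51.6] q6 1.52
```

```bash

python3 -m crank '[[[0,0,0],[0.06,0,0],1]]' >/dev/null; python3 t.py
```

```text
t 26.48 cam 3.142 F [-0.  -0.2  0.2] Tz 0.504 tau6 0.006 w 11.9 dq6 0.476 p [537.8  55.7  51.6] q6 1.58
```

```bash

python3 -m crank '[[[0,0,0],[0,0,0],1],[[0,0,0],[0,0,0],1]]' >/dev/null; python3 t.py
python3 -m crank '[[[0,0,0],[0,0,0],1],[[0,0,0],[0,0,0],1]]' 15 >/dev/null; python3 t.py
python3 -m crank '[[[0,0,0],[0,0,0],1],[[0,0,0],[0,0,0],1]]' 3 >/dev/null; python3 t.py
```

```text
t 26.73 cam 3.14 F [-0.3  0.6  0.1] Tz 0.23 tau6 0.225 w 12.0 dq6 0.003 p [537.8  55.7  51.6] q6 1.58
t 26.98 cam 3.14 F [0.1 1.5 0.3] Tz 0.147 tau6 0.156 w 12.1 dq6 0.001 p [537.8  55.7  51.6] q6 1.58
t 27.23 cam 3.14 F [0.8 1.7 0.2] Tz 0.03 tau6 0.079 w 12.6 dq6 -0.0 p [537.8  55.8  51.6] q6 1.58
```

```bash

python3 -m crank '[[[0,0,0],[0,0,0],0.7],[[0,0,0],[0,0,0],0],[[0,0,0],[0,0,0],0],[[0,0,0],[0,0,0],0]]' >/dev/null; python3 t.py
python3 -m crank '[[[-30,0,0],[0,0,0],0],[[-70,0,0],[0,0,0],0],[[-110,0,0],[0,0,0],0],[[-110,0,0],[0,0,0],0],[[-110,0,0],[0,0,0],0]]' >/dev/null; python3 t.py
python3 - <<'E'
from h import *; from cell import arm
d=arm.get_image("wrist");cv2.imwrite("pics/w13.png",cv2.resize(d["img"][190:290,265:365,::-1],None,fx=6,fy=6,interpolation=cv2.INTER_CUBIC));np.savez("wrist13.npz",**{k:np.array(v) for k,v in d.items()})
E
```

```text
t 27.73 cam 3.141 F [-0.4 -0.7  0.1] Tz -0.01 tau6 0.0 w 41.7 dq6 0.001 p [538.   55.5  51.7] q6 1.58
t 28.35 cam 3.14 F [ 0.  -0.3 -0.2] Tz 0.058 tau6 0.0 w 45.9 dq6 0.002 p [537.4  55.8 160.9] q6 1.58
```

View pics/w13.png

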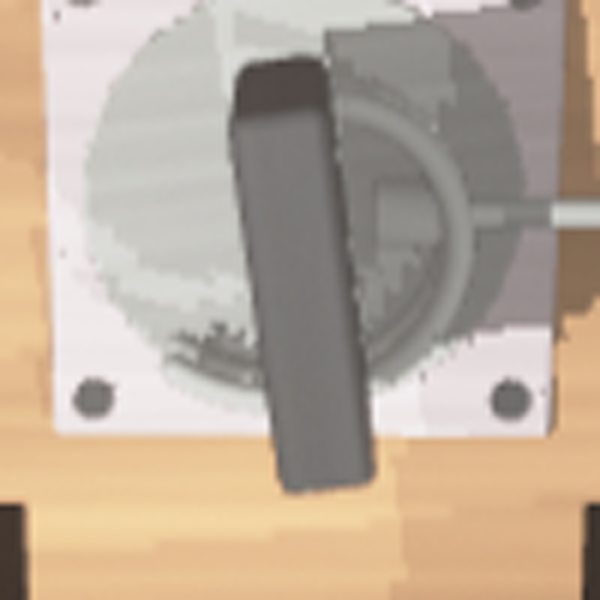

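```bash

python3 - <<'E'
from h import *
for n,c in [("wrist10",[(225,148),(318,141),(358,505),(272,515)]),("wrist13",[(232,118),(328,108),(374,480),(282,491)])]:
    d=load(n)
    # robust: fit bar top face by dark-gray mask
    im=d["img"];g=im.astype(int);m=((g.max(2)<140)&(g.min(2)>80)&(g.max(2)-g.min(2)<14)).astype(np.uint8)
    w=np.array([ray(d,265+(u+.5)/6-.5,190+(v+.5)/6-.5,80)[:2] for u,v in c])
    for a,b in [(0,3),(1,2)]:
        v=w[b]-w[a];print(n,"cam",2*np.pi-.133-np.arctan2(v[1],v[0]))
E
```

```text
wrist10 cam 3.0143408823527276
wrist10 cam 3.020300192525371
wrist13 cam 3.0188455045628895
wrist13 cam 3.0165350303756524
```

```bash

python3 -m crank '[[[-60,0,0],[0,0,0],0],[[-80,-60,0],[0,0,0],0],[[-80,-120,0],[0,0,0],0],[[-80,-180,0],[0,0,0],0],[[-80,-240,0],[0,0,0],0]]' >/dev/null
python3 -m crank '[[[0,-60,0],[0,0,0],0],[[0,-60,0],[0,0,0],0],[[0,-60,0],[0,0,0],0]]' >/dev/null; python3 t.py
python3 - <<'E'
from h import *; from cell import arm
d=arm.get_image("top");cv2.imwrite("pics/top14.png",d["img"][:,:,::-1])
E
```

```text
t 29.4 cam 3.14 F [-1.  -1.1  0.7] Tz 0.005 tau6 0.005 w 45.8 dq6 0.001 p [576.5 352.8 239.3] q6 2.07
```

View pics/top14.png

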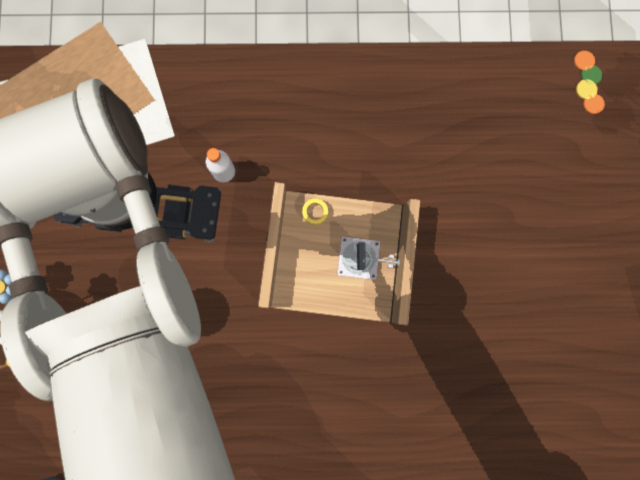

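```bash
python3 -c "
from cell import arm
arm.close_job()"
```

```text
the job is handed in; nothing more can be done
```

I slid the loose panel in, turned the cam clockwise until it bit and was tight, let go, moved clear and handed the job in at about 29.5 s. Two readings don't fully fit, so I can't say for certain that the final clamp is at full strength.

- **Panel:** it met the rubber strip as a sharp force rise, and I stopped the push at 9.7 N. The top view then showed it closed on the strip.
- **Cam:** the free torque was about 0.21 N m. Peak load was about 0.28 N m above that, over the 0.25 needed and under the 0.4 that strips it, with the bar at about 3.13 rad.
- **Surroundings:** in the last picture the panel was still closed and the tape and bottle had not moved. The arm hid the pot, but I never went near it at low height.

**What did not fully agree:**
- **Drop in load:** the first rise began near 2.37 rad and reached 0.25 N m at 2.83 rad. It then fell suddenly to about 0.12 N m, so I turned about 0.24 rad further until it was tight again. Backing off and turning forward again gave the same readings after that. I don't know the cause; the 0.4 stripping load was never measured.
- **Spring-back on release:** both times I let go, once after regripping and tightening again, the bar turned back about 0.11 rad to 3.02 rad. The load there read about 0.2 N m, roughly what the cam's own friction can hold. The resting load is therefore below the 0.25 N m peak target.

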